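Release a batch of vials at the gate feeder

TASK

Let the three large vials down for packing: with the fingertips, press down the black plate at the rear end of the rocking lever on the feeder that holds the large vials, so that the lever's other end lifts the gate, and keep it down until all three have rolled into the pick zone at the front of the chute; only then take the fingers off, so that the gate drops shut behind them. Nothing is to be picked up: do not touch the vials or the gates, and leave the feeder of small vials and everything else on the bench as it is.

Things in the scene. Friction and masses are not known exactly. Their poses are not given: they have to be found in the camera images.
- feeder_large: Feeder (white chute with a steel floor, grey foot plate) holding the large vials, fixed: foot plate 316 x 116 mm, chute 260 x 67 mm sloping 0.19 rad down to its front (-x). Origin on the bench under the chute's centre line; +x uphill, +y left. Chute floor 55 mm up at the origin; highest part, gate shut, under 115 mm. Gate at x = -30 mm; pick zone in front of it, x = -140 to -31 mm. Left or right of its twin: it changes.
- lever_large (a joint): Rocking lever along the right (-y) outside of the large feeder's chute, rad: 0 gate shut (spring return), 0.42 plate fully down on its stop. Pivot along the feeder's y at x = 55 mm, 88 mm up; gate on the front end, press plate on the rear. Large vials pass above about 0.29 rad. About 4 N on the plate starts it, 7 N holds it down.
- press_large (a point): Centre of the top of the large feeder's press plate: black ribbed square 28 x 28 mm, 7 mm thick, 101 mm above the bench at rest, at x = 140 mm, y = -55.5 mm in the feeder's frame, 85 mm behind the pivot, free from above. Fully pressed it is about 36 mm lower, under 3 mm shifted, tilted 0.42 rad.
- gate_large (a point): Middle of the lower edge of the gate of the large feeder: steel blade 3 mm thick, 59 mm wide, 38 mm high, hung across the chute on an aluminium cross bar at the lever's front end. Shut, it hangs 4 mm above the chute floor. Not to be touched.
- vial_large_1: Large capped glass vial, 30 mm diameter, 58 mm long, lying across the large feeder's chute, brown with an aluminium cap, free to roll; number 1 from the gate of three at the start. Origin: on its axis, mid-length; its y axis lies along the vial. About 45 g.
- vial_large_2: Large capped glass vial, 30 mm diameter, 58 mm long, lying across the large feeder's chute, brown with an aluminium cap, free to roll; number 2 from the gate of three at the start. Origin: on its axis, mid-length; its y axis lies along the vial. About 45 g.
- vial_large_3: Large capped glass vial, 30 mm diameter, 58 mm long, lying across the large feeder's chute, brown with an aluminium cap, free to roll; number 3 from the gate of three at the start. Origin: on its axis, mid-length; its y axis lies along the vial. About 45 g.
- feeder_small: Feeder (white chute with a steel floor, grey foot plate) holding the small vials, fixed: foot plate 316 x 116 mm, chute 260 x 44 mm sloping 0.19 rad down to its front (-x). Origin on the bench under the chute's centre line; +x uphill, +y left. Chute floor 55 mm up at the origin; highest part, gate shut, under 115 mm. Gate at x = -30 mm; pick zone in front of it, x = -140 to -31 mm. Left or right of its twin: it changes.
- lever_small (a joint): Rocking lever along the right (-y) outside of the small feeder's chute, rad: 0 gate shut (spring return), 0.42 plate fully down on its stop. Pivot along the feeder's y at x = 55 mm, 88 mm up; gate on the front end, press plate on the rear. Small vials pass above about 0.14 rad. About 4 N on the plate starts it, 7 N holds it down.
- press_small (a point): Centre of the top of the small feeder's press plate: black ribbed square 28 x 28 mm, 7 mm thick, 101 mm above the bench at rest, at x = 140 mm, y = -44 mm in the feeder's frame, 85 mm behind the pivot, free from above. Fully pressed it is about 36 mm lower, under 3 mm shifted, tilted 0.42 rad.
- gate_small (a point): Middle of the lower edge of the gate of the small feeder: steel blade 3 mm thick, 36 mm wide, 38 mm high, hung across the chute on an aluminium cross bar at the lever's front end. Shut, it hangs 4 mm above the chute floor. Not to be touched.
- vial_small_1: Small capped glass vial, 16 mm diameter, 35 mm long, lying across the small feeder's chute, brown with an aluminium cap, free to roll; number 1 from the gate of three at the start. Origin: on its axis, mid-length; its y axis lies along the vial. About 14 g.
- vial_small_2: Small capped glass vial, 16 mm diameter, 35 mm long, lying across the small feeder's chute, brown with an aluminium cap, free to roll; number 2 from the gate of three at the start. Origin: on its axis, mid-length; its y axis lies along the vial. About 14 g.
- vial_small_3: Small capped glass vial, 16 mm diameter, 35 mm long, lying across the small feeder's chute, brown with an aluminium cap, free to roll; number 3 from the gate of three at the start. Origin: on its axis, mid-length; its y axis lies along the vial. About 14 g.
- dropper: Bystander: white dropper bottle standing between the feeders, 25 mm diameter, 72 mm high; origin under its centre.
- cassette_a: Bystander: white test cassette 70 x 20 x 5 mm lying between the feeders' front ends; origin under its centre, long side along x.
- cassette_b: Bystander: white test cassette 70 x 20 x 5 mm lying behind and between the feeders; origin under its centre, long side along x.
- carton: Bystander: white and blue folding carton 55 x 115 x 85 mm with its flap up to about 105 mm, right of the feeders; origin under its centre.
- basket: Bystander: teal plastic basket 120 x 170 x 55 mm with cassettes in it, left of the feeders; origin under its centre.
- marker: Bystander: marker pen 136 mm long, 15 mm high, lying at the rear right; origin under its middle.
- label_roll: Bystander: roll of labels 76 mm across, 30 mm high, lying at the right; origin under its centre.
Mind the look-alikes: they are no part of the job. What is shaped like the vial_large_1 but purple or red is not meant.

How it is judged:
On the way:
1. all three large vials have rolled past the gate while the fingers still hold the press plate down (x of each of vial_large_1, vial_large_2, vial_large_3 in the frame of feeder_large below -0.046 m and value of joint lever_large above 0.15 rad and contact force between the fingers and lever_large_c3 above 1 N), for 0.1 s.
At the end, for the whole second after the job is handed in: The three large vials lie at rest in their chute's pick zone, wholly in front of the gate, which is shut again (lever under 0.04 rad). Small vials within 6 mm of their start, their gate shut. Other things within 15 mm of their start, bottle and carton upright (value of joint each of lever_large, lever_small below 0.04 rad and x of vial_large_1 in the frame of feeder_large between -0.15 and -0.046 m and y of vial_large_1 in the frame of feeder_large between -0.015 and 0.015 m and z of vial_large_1 in the frame of feeder_large between 0.03 and 0.068 m and linear speed of each of vial_large_1, vial_large_2, vial_large_3 below 0.02 m/s and x of vial_large_2 in the frame of feeder_large between -0.15 and -0.046 m and y of vial_large_2 in the frame of feeder_large between -0.015 and 0.015 m and z of vial_large_2 in the frame of feeder_large between 0.03 and 0.068 m and x of vial_large_3 in the frame of feeder_large between -0.15 and -0.046 m and y of vial_large_3 in the frame of feeder_large between -0.015 and 0.015 m and z of vial_large_3 in the frame of feeder_large between 0.03 and 0.068 m and distance of each of vial_small_1, vial_small_2, vial_small_3 from where it was at the start of the episode below 0.006 m and distance of each of dropper, cassette_a, cassette_b, carton, basket, marker, label_roll from where it was at the start of the episode below 0.015 m and angle between each of dropper, carton's own z axis and vertical below 0.2 rad); the robot touches nothing.
It fails at once if the robot touches a vial or a gate ((contact force between any of the fingers, the arm and vial_large_1 above 0.3 N or contact force between any of the fingers, the arm and vial_large_2 above 0.3 N or contact force between the fingers and vial_large_3 above 0.3 N or contact force between the fingers and vial_small_1 above 0.3 N or contact force between the fingers and vial_small_2 above 0.3 N or contact force between the fingers and vial_small_3 above 0.3 N or contact force between the fingers and lever_large_c1 above 0.3 N or contact force between the fingers and lever_large_c2 above 0.3 N or contact force between the fingers and lever_small_c1 above 0.3 N or contact force between the fingers and lever_small_c2 above 0.3 N) or (contact force between the arm and vial_large_3 above 0.3 N or contact force between the arm and vial_small_1 above 0.3 N or contact force between the arm and vial_small_2 above 0.3 N or contact force between the arm and vial_small_3 above 0.3 N or contact force between the arm and lever_large_c1 above 0.3 N or contact force between the arm and lever_large_c2 above 0.3 N or contact force between the arm and lever_small_c1 above 0.3 N or contact force between the arm and lever_small_c2 above 0.3 N)).
It fails at once if a vial is lifted or leaves its chute (z of any of vial_large_1, vial_large_2, vial_large_3 in the frame of feeder_large above 0.105 m or z of any of vial_small_1, vial_small_2, vial_small_3 in the frame of feeder_small above 0.105 m or height (world z) of any of vial_large_1, vial_large_2, vial_large_3, vial_small_1, vial_small_2, vial_small_3 below 0.025 m).
It fails at once if the large gate is let down with some of its vials through and some still behind it (value of joint lever_large below 0.08 rad and x of vial_large_1 in the frame of feeder_large below -0.055 m and x of vial_large_3 in the frame of feeder_large above -0.035 m).
It fails at once if the lever of the small-vial feeder is pressed (value of joint lever_small above 0.06 rad).
It fails at once if a bystander is pushed, lifted or knocked over (distance of any of dropper, cassette_a, cassette_b, carton, basket, marker, label_roll from where it was at the start of the episode above 0.02 m or angle between dropper's own z axis and vertical above 0.4 rad).
It also fails if it takes over 32 s, if anything falls off the work surface, if the arm or the gripper's body presses on something with over 40 N, if the wrist force passes 120 N, or if a joint passes its speed limit or range.

ROBOT

A 6-joint arm with a two-finger parallel gripper is mounted at the origin on the work surface. World frame = base frame: x ahead of the robot, y to its left, z up, the work surface at z = 0. Lengths are in m, angles in rad, forces in N, time in s.
With the tool pointing down it reaches from about 0.275 to 1 m from the base axis. Payload 8.4 kg.
Tool frame: the origin (TCP) lies midway between the tips of the shut fingers; the grasp point (between the pads) lies 19 mm behind it; z points along the fingers, y is the direction in which the jaws open and shut (so a half turn about z gives the same grasp; the last joint's range is limited). The gripper opens to 85 mm and grips with 20 to 120 N. Pads are 22 mm wide; open, the fingers measure 114 mm over their backs; the gripper's body (76 mm by 85 mm) begins 54 mm behind the grasp point. The pads swing forward as they close: fully open they stand 13 mm farther back than shut.
Start: joints at [1.17, 0.353, 1.633, -0, 1.155, -0.002], TCP at [0.243, 0.576, 0.231] pointing down, gripper open.
Joint ranges: [-2.63, 2.63], [-0.92, 2.1], [0.06, 2.66], [-1.3, 4.44], [0, 2.69], [-3.02, 3.02]. Speed limits (rad/s): [2.22, 2.22, 2.79, 3.14, 3.14, 3.14].

INTERFACE

Orientations are given as a rotation vector (axis times angle).
In Python, from cell import env gives the robot as it stands.
- The arm moves only by the tool jog_arm, never from a script. Its arguments are lists of equal length, an entry for each row: "offset": the shift along the tool's x, y, z in mm, a list of three; "twist": the turn about the tool's z in rad. In form: {"offset": [[dx, dy, dz], ...], "twist": [twist, ...]}. A call has 1 to 10 rows; each row shifts and turns the commanded pose from where the row before left it, along the tool's axes as they then stand; what a row does not reach is not made up. A row lasts 1/12 s, in which the tool goes at most 41.7 mm and 7.16 degrees, less where a joint would pass 70% of its speed; a pose out of reach is approached as far as the arm can. A call is refused whole if a number of a shift passes 41.7 or a number of a turn 0.125, either way. A call with a gripper value outside its range is refused whole. "jaw" is the opening, from -1 (shut) to 1 (fully open), so that 0 is half open, set as the call begins (left out, the last holds). The fingers move at their own pace and stop on an object; "newtons" is the grip in N (left out, the last holds). Time passes only in rows, so rows that do not move let the fingers close. It gives the time, the measured TCP pose, the force and the opening at its end, in the units of the state.
- env.sense(): the state, without advancing time (a new reading comes with each control period).
- env.camera(name): name is "side" or "top" or "wrist"; returns the picture (420x560x3 uint8, red, green, blue); there is no depth.
- env.calibration(name): a dict with "fx", "fy", "cx", "cy" (pixels), "k1" (the pictures are not rectified: a ray, as slopes to the right and down, at radius r is drawn at 1 + k1 r^2 times it, then the intrinsics apply), "cam_to_world" (4x4, takes a point from camera to world coordinates). Camera axes: x right, y down, z forward; pixel columns grow to the right and rows downward; lengths in m; the calibration is good to about 2 mm. A picture is of the moment at which its call begins: read the wrist's pose just before it. calibration takes no time and is no camera call; for the wrist camera it gives the pose at the moment of the call.
- env.sign_off(): hands the job in, once; it reports no verdict.
The state is a dict: "time_s": time; "joints": joint angles; "joint_velocities": joint speeds; "tau": joint torques, N m; "eef_pos": TCP position; "tool_rot": TCP orientation; "wrist_force": force on the tool from outside, world axes, zero at the start; "torque": the same for the moment, N m; "opening": finger opening in m.
Only numpy, scipy, OpenCV 4.12 (cv2) and the standard library are available. Lean on these libraries where they do the work, as an engineer would, in place of code of your own. Each camera call takes 0.05 s, during which the arm holds its last target.

## Working session

There is one attempt and no reset: what is moved stays moved. The work goes in short steps, Python scripts to look and compute and a tool call to move; the robot and the scene stay as the last step left them, time stands still between calls to the robot, and variables do not carry over. Pictures are saved under pics/ and viewed, and the job is handed in when it is done.

Besides the shell and the picture viewer there is one more tool, called after "Emit:" by a JSON object that holds its "name" and its "arguments", one argument or row to a line. jog_arm: Moves the arm, as the interface text tells. Its arguments: {"type":"object","properties":{"offset":{"type":"array","items":{"type":"array","items":{"type":"number"}}},"twist":{"type":"array","items":{"type":"number"}},"jaw":{"type":"number"},"newtons":{"type":"number"}},"required":["offset","twist"]}

```bash
mkdir -p pics; python3 - <<'E'
from cell import env
import cv2,numpy as np
s=env.sense();print(s['time_s'],s['eef_pos'],s['tool_rot'],s['opening'])
for n in('top','side'):
    im=env.camera(n);cv2.imwrite(f'pics/{n}0.png',im[:,:,::-1])
    c=env.calibration(n);print(n,c)
E
```

```text
0.0 [0.24252202 0.57551406 0.23056342] [-6.22316805e-01 -3.07906777e+00  2.11701389e-03] 0.0853420560700971
top {'fx': 421.4849022989257, 'fy': 421.4849022989257, 'cx': 277.02761847668995, 'cy': 210.49459097415115, 'k1': -0.007743654663999663, 'cam_to_world': array([[ 0.00743411, -0.9964524 ,  0.0838293 ,  0.46318099],
       [-0.99992423, -0.00823014, -0.00915429,  0.00271293],
       [ 0.00981174, -0.08375489, -0.99643808,  1.26074928],
       [ 0.        ,  0.        ,  0.        ,  1.        ]])}
side {'fx': 540.6570119056167, 'fy': 540.6570119056167, 'cx': 281.51421823395776, 'cy': 210.0523923617696, 'k1': -0.17173026064472013, 'cam_to_world': array([[ 0.96479712, -0.18206747,  0.18978399,  0.18680155],
       [-0.26224313, -0.61146587,  0.74655076, -1.34827884],
       [-0.01987617, -0.77003957, -0.63768645,  1.24616676],
       [ 0.        ,  0.        ,  0.        ,  1.        ]])}
```

View pics/top0.png

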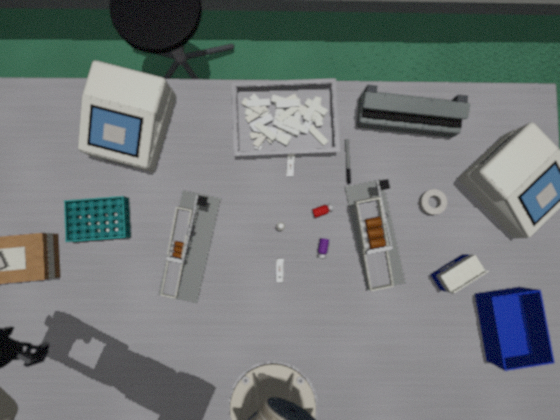

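View pics/side0.png

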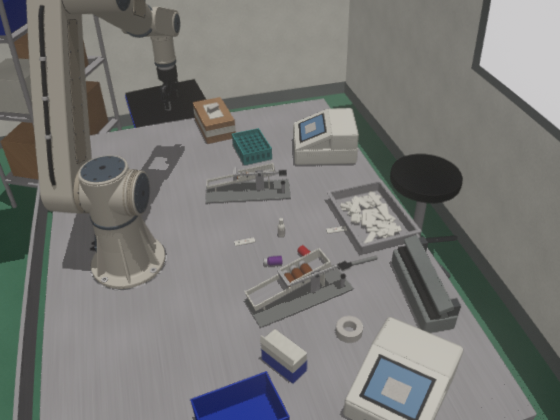

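```bash
python3 - <<'E'
import cv2
im=cv2.imread('pics/top0.png')
cv2.imwrite('pics/topc.png',cv2.resize(im[90:270,180:400],None,fx=3.6,fy=3.3,interpolation=cv2.INTER_CUBIC))
E
python3 - <<'E'
import cv2
im=cv2.imread('pics/top0.png')
cv2.imwrite('pics/topd.png',cv2.resize(im[165:305,330:450],None,fx=4,fy=4,interpolation=cv2.INTER_CUBIC))
im=cv2.imread('pics/side0.png')
cv2.imwrite('pics/sided.png',cv2.resize(im[235:335,235:395],None,fx=5,fy=5,interpolation=cv2.INTER_CUBIC))
E
```

```text
(no output)
```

View pics/topd.png

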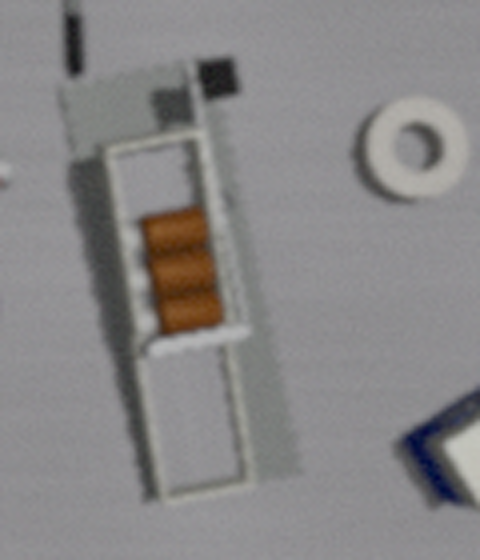

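View pics/sided.png

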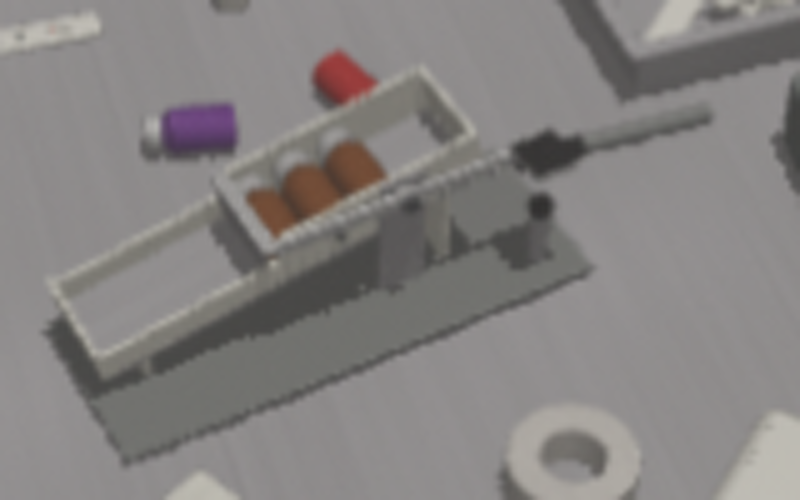

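```bash
cat > h.py <<'E'
from cell import env
import cv2,numpy as np
def ray(n,px,z):
    c=env.calibration(n);K=np.array([[c['fx'],0,c['cx']],[0,c['fy'],c['cy']],[0,0,1]])
    # k1 applied on ideal radius -> standard model
    p=cv2.undistortPoints(np.array([[px]],float),K,np.array([c['k1'],0,0,0,0]))[0,0]
    T=c['cam_to_world'];d=T[:3,:3]@np.array([p[0],p[1],1]);o=T[:3,3]
    return o+d*(z-o[2])/d[2]
E
python3 - <<'E'
from h import *
P=ray('top',(384.4,183.9),.1);print(P, ray('side',(345,265.6),.1))
a=lambda x,y:(330+x/4-.4,165+y/4-.4)
rl=ray('top',a(62,88),.008);fr=ray('top',a(302,472),.008);d=rl-fr;L=np.hypot(*d[:2]);print(rl,fr,L)
yaw=np.arctan2(d[1],d[0])-np.arctan2(116,316);print('yaw',yaw)
cz=[(rl+fr)/2]
# chute rims
for z in (.02,.03): 
  f=ray('top',a(152,500),.055-.13*.19+z);r=ray('top',a(107,150),.055+.13*.19+z);d=r-f;print(np.hypot(*d[:2]),np.arctan2(d[1],d[0]))
for y in(yaw,.15,.2):
  R=np.array([[np.cos(y),-np.sin(y)],[np.sin(y),np.cos(y)]]);print('origin',P[:2]-R@[.14,-.0555])
print((rl+fr)/2)
from scipy.spatial.transform import Rotation as Rn
print(Rn.from_rotvec(env.sense()['tool_rot']).as_matrix())
E
```

```text
[ 0.63768529 -0.30665519  0.1       ] [ 0.64045166 -0.30875313  0.1       ]
[ 0.64225902 -0.21265907  0.008     ] [ 0.35809477 -0.38846201  0.008     ] 0.3341496604645611
yaw 0.20221533157450106
0.24798406590804012 0.16146400699139832
0.2459057904727112 0.16181761042719867
origin [ 0.4893913  -0.28040365]
origin [ 0.49096352 -0.27269973]
origin [ 0.48944982 -0.2800752 ]
[ 0.5001769  -0.30056054  0.008     ]
[[-9.21522634e-01  3.88324351e-01 -4.83448665e-04]
 [ 3.88324652e-01  9.21521896e-01 -1.16609851e-03]
 [-7.31591822e-06 -1.26232121e-03 -9.99999203e-01]]
```

Emit:
{"name": "jog_arm", "arguments": {
  "offset": [
    [-27, -25, 0],
    [-27, -25, 0],
    [-27, -25, 0],
    [-27, -25, 0],
    [-27, -25, 0],
    [-27, -25, 0],
    [-27, -25, 0],
    [-27, -25, 0],
    [-27, -25, 0],
    [-27, -25, 0]
  ],
  "twist": [0, 0, 0, 0, 0, 0, 0, 0, 0, 0],
  "jaw": -1
}}

```text
time_s: 0.93
eef_pos: [0.3946, 0.239, 0.2312]
tool_rot: [-0.622, -3.079, 0.0]
wrist_force: [1.0, 1.0, -0.3]
opening: -0.0001
```

Emit:
{"name": "jog_arm", "arguments": {
  "offset": [
    [-27, -25, 0],
    [-27, -25, 0],
    [-27, -25, 0],
    [-27, -25, 0],
    [-27, -25, 0],
    [-27, -25, 0],
    [-27, -25, 0],
    [-27, -25, 0],
    [-27, -25, 0],
    [-27, -25, 0]
  ],
  "twist": [0, 0, 0, 0, 0, 0, 0, 0, 0, 0]
}}

```text
time_s: 1.77
eef_pos: [0.5463, -0.0964, 0.231]
tool_rot: [-0.623, -3.079, -0.0]
wrist_force: [0.2, 0.3, -0.1]
opening: 0.0001
```

Emit:
{"name": "jog_arm", "arguments": {
  "offset": [
    [-27, -25, 0],
    [-27, -25, 0],
    [-27, -25, 0],
    [-27, -25, 0],
    [0, 0, 0],
    [0, 0, 0],
    [0, 0, 0],
    [0, 0, 0],
    [0, 0, 0],
    [0, 0, 0]
  ],
  "twist": [0, 0, 0, 0, -0.116, -0.116, -0.116, -0.116, -0.116, 0]
}}

```text
time_s: 2.6
eef_pos: [0.6066, -0.2286, 0.2308]
tool_rot: [0.292, -3.127, -0.001]
wrist_force: [0.4, -0.0, -0.1]
opening: -0.0004
```

```bash
python3 - <<'E'
from h import *
s=env.sense();c=env.calibration('wrist');print(s['eef_pos'],c)
im=env.camera('wrist');cv2.imwrite('pics/w1.png',im[:,:,::-1])
# where predicted plate would be
T=np.linalg.inv(c['cam_to_world']);p=T@[.639,-.3075,.101,1];print(p, c['fx']*p[0]/p[2]+c['cx'],c['fy']*p[1]/p[2]+c['cy'])
E
```

```text
[ 0.60661013 -0.22856474  0.23081157] {'fx': 349.7273612049791, 'fy': 349.7273612049791, 'cx': 282.2541459333687, 'cy': 207.25605690586895, 'k1': -0.04399730009291314, 'cam_to_world': array([[-1.84719349e-01,  9.43084242e-01,  2.76533677e-01,
         5.36619511e-01],
       [ 9.82791298e-01,  1.77209605e-01,  5.21346360e-02,
        -2.41331473e-01],
       [ 1.62930110e-04,  2.81405167e-01, -9.59589029e-01,
         3.73989753e-01],
       [ 0.00000000e+00,  0.00000000e+00,  0.00000000e+00,
         1.00000000e+00]])}
[-0.08398599  0.008007    0.28681995  1.        ] 179.84774932105523 217.01921005012863
```

View pics/w1.png

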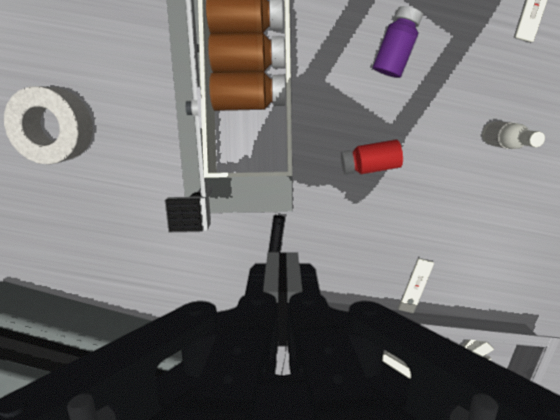

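```bash
python3 - <<'E'
from h import *
from scipy.spatial.transform import Rotation as Rn
P=ray('wrist',(185,215),.101);print(P)
for q in((166,198),(201,197),(204,231),(168,232)):print(ray('wrist',q,.101))
s=env.sense();R=Rn.from_rotvec(s['tool_rot']).as_matrix();print(R)
for T in(P,):
  print('d tool mm',R.T@(np.array(T)-s['eef_pos'])*1e3)
E
```

```text
[ 0.63611921 -0.30400935  0.101     ]
[ 0.62444834 -0.32074849  0.101     ]
[ 0.61855922 -0.29273096  0.101     ]
[ 0.64722901 -0.28696365  0.101     ]
[ 0.65353859 -0.3166061   0.101     ]
[[-9.83977171e-01 -1.78292974e-01 -7.36562377e-04]
 [-1.78293226e-01  9.83977358e-01  2.91952929e-04]
 [ 6.72707545e-04  4.18599100e-04 -9.99999686e-01]]
d tool mm [-15.66677038 -79.60492494 129.82416722]
```

Emit:
{"name": "jog_arm", "arguments": {
  "offset": [
    [-6, -27, 0],
    [-6, -27, 0],
    [-6, -27, 0],
    [0, 0, 30],
    [0, 0, 30],
    [0, 0, 30],
    [0, 0, 15],
    [0, 0, 5],
    [0, 0, 0],
    [0, 0, 0]
  ],
  "twist": [0, 0, 0, 0, 0, 0, 0, 0, 0, 0]
}}

```text
time_s: 3.48
eef_pos: [0.6397, -0.3052, 0.1221]
tool_rot: [-0.281, 3.128, -0.001]
wrist_force: [0.7, -0.0, 0.9]
opening: 0.0002
```

```bash
python3 - <<'E'
from h import *
print(env.sense()['eef_pos'])
im=env.camera('wrist');cv2.imwrite('pics/w2.png',im[:,:,::-1])
im=env.camera('side');cv2.imwrite('pics/s2.png',cv2.resize(im[200:335,235:395,::-1],None,fx=4.4,fy=4.4,interpolation=cv2.INTER_CUBIC))
E
```

```text
[ 0.63968182 -0.30518981  0.12207971]
```

View pics/w2.png

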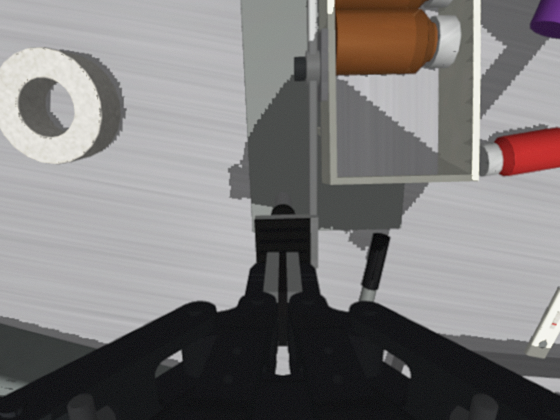

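View pics/s2.png

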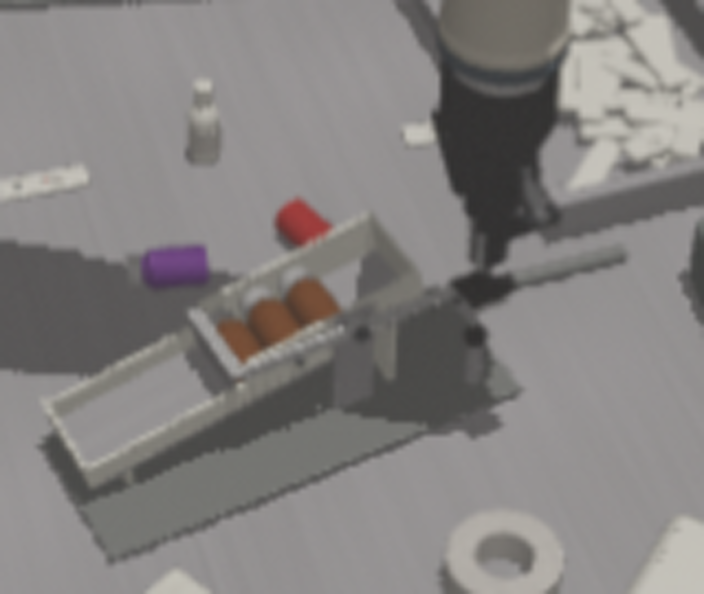

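Emit:
{"name": "jog_arm", "arguments": {
  "offset": [
    [0, 0, 10],
    [0, 0, 8],
    [0, 0, 8],
    [0, 0, 8],
    [0, 0, 6],
    [0, 0, 4],
    [0, 0, 2],
    [0, 0, 0]
  ],
  "twist": [0, 0, 0, 0, 0, 0, 0, 0]
}}

```text
time_s: 4.25
eef_pos: [0.6395, -0.3052, 0.0749]
tool_rot: [-0.284, 3.128, -0.001]
wrist_force: [0.9, 1.1, 6.5]
opening: 0.0002
```

```bash
python3 - <<'E'
from h import *
im=env.camera('wrist');cv2.imwrite('pics/w3.png',im[:,:,::-1])
im=env.camera('side');cv2.imwrite('pics/s3.png',cv2.resize(im[200:335,235:395,::-1],None,fx=4.4,fy=4.4,interpolation=cv2.INTER_CUBIC))
s=env.sense();print(s['time_s'],s['eef_pos'],s['wrist_force'])
E
```

```text
4.35 [ 0.63954379 -0.30518526  0.07531899] [-0.56411367 -0.13685663  6.25256809]
```

View pics/w3.png

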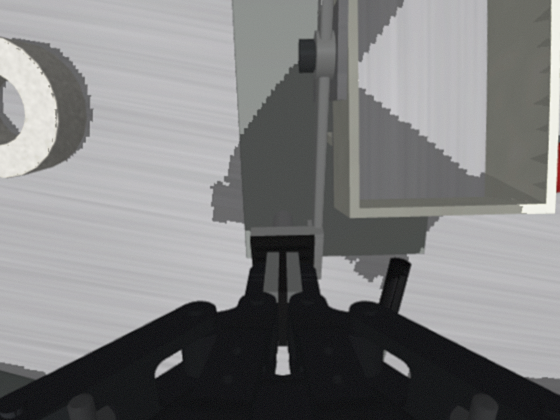

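View pics/s3.png

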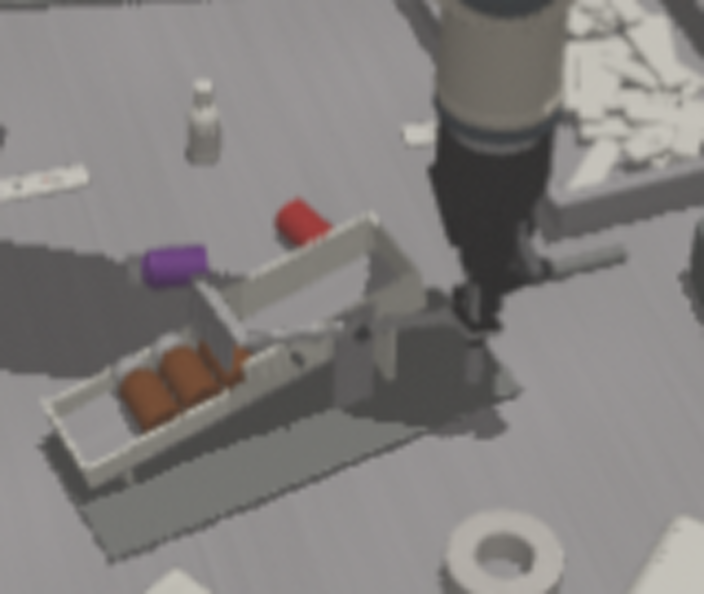

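The plate is down and the gate is up. All three vials are rolling, and the third is passing under the gate. I'm pressing 2 mm more and holding.

Emit:
{"name": "jog_arm", "arguments": {
  "offset": [
    [0, 0, 2],
    [0, 0, 0],
    [0, 0, 0],
    [0, 0, 0],
    [0, 0, 0],
    [0, 0, 0],
    [0, 0, 0],
    [0, 0, 0],
    [0, 0, 0],
    [0, 0, 0]
  ],
  "twist": [0, 0, 0, 0, 0, 0, 0, 0, 0, 0]
}}

```text
time_s: 5.18
eef_pos: [0.6393, -0.3052, 0.0735]
tool_rot: [-0.284, 3.128, -0.001]
wrist_force: [-0.4, 0.6, 7.3]
opening: 0.0002
```

```bash
python3 - <<'E'
from h import *
im=env.camera('side');cv2.imwrite('pics/s4.png',cv2.resize(im[200:335,235:395,::-1],None,fx=4.4,fy=4.4,interpolation=cv2.INTER_CUBIC))
im=env.camera('top');cv2.imwrite('pics/t4.png',cv2.resize(im[165:305,330:450,::-1],None,fx=4,fy=4,interpolation=cv2.INTER_CUBIC))
s=env.sense();print(s['time_s'],s['eef_pos'],s['wrist_force'])
E
```

```text
5.2833 [ 0.63931375 -0.30523225  0.07348255] [-2.03367812 -0.00835121  6.35036035]
```

View pics/s4.png

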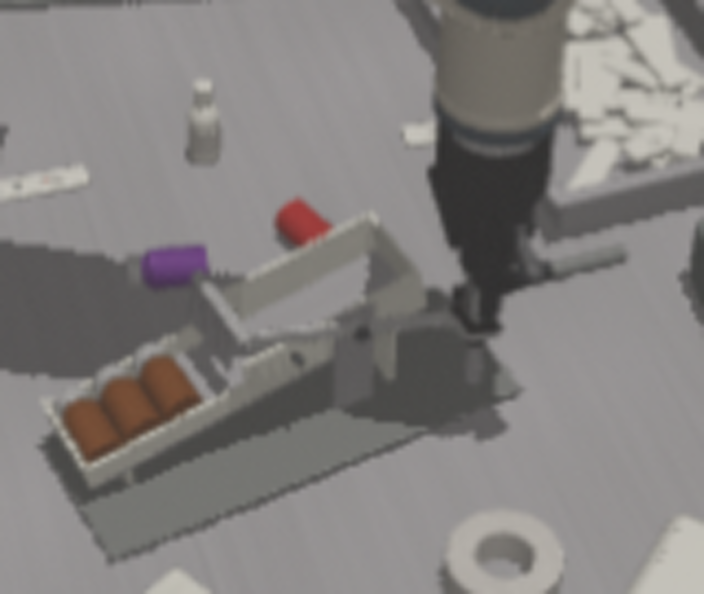

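View pics/t4.png

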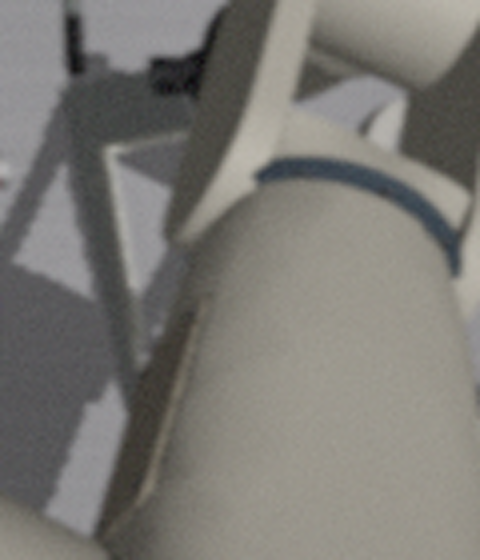

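All three vials are resting at the front stop. I'm holding briefly, then lifting straight up.

Emit:
{"name": "jog_arm", "arguments": {
  "offset": [
    [0, 0, 0],
    [0, 0, 0],
    [0, 0, 0],
    [0, 0, -6],
    [0, 0, -10],
    [0, 0, -12],
    [0, 0, -15],
    [0, 0, -20],
    [0, 0, -30],
    [0, 0, -30]
  ],
  "twist": [0, 0, 0, 0, 0, 0, 0, 0, 0, 0]
}}

```text
time_s: 6.12
eef_pos: [0.6377, -0.3045, 0.1969]
tool_rot: [0.284, -3.126, -0.002]
wrist_force: [1.9, -0.5, -0.3]
opening: -0.0002
```

Emit:
{"name": "jog_arm", "arguments": {
  "offset": [
    [0, 0, -10],
    [0, 0, 0],
    [0, 0, 0],
    [0, 0, 0],
    [0, 0, 0],
    [0, 0, 0]
  ],
  "twist": [0, 0, 0, 0, 0, 0]
}}

```text
time_s: 6.62
eef_pos: [0.6383, -0.3046, 0.2044]
tool_rot: [0.284, -3.126, -0.002]
wrist_force: [-0.9, -0.3, -0.1]
opening: 0.0004
```

```bash
python3 - <<'E'
from h import *
im=env.camera('side');cv2.imwrite('pics/s5.png',im[:,:,::-1]);cv2.imwrite('pics/s5c.png',cv2.resize(im[200:335,235:395,::-1],None,fx=4.4,fy=4.4,interpolation=cv2.INTER_CUBIC))
im=env.camera('wrist');cv2.imwrite('pics/w5.png',im[:,:,::-1])
s=env.sense();print(s['time_s'],s['eef_pos'],s['wrist_force'])
E
```

```text
6.7167 [ 0.63871756 -0.30480566  0.20505354] [ 0.01113833 -0.48816739 -0.4593893 ]
```

View pics/s5.png

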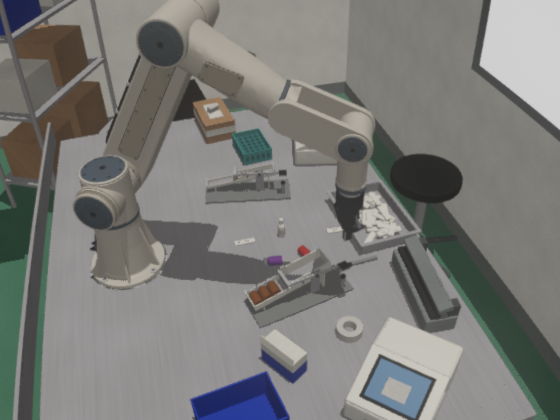

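View pics/s5c.png

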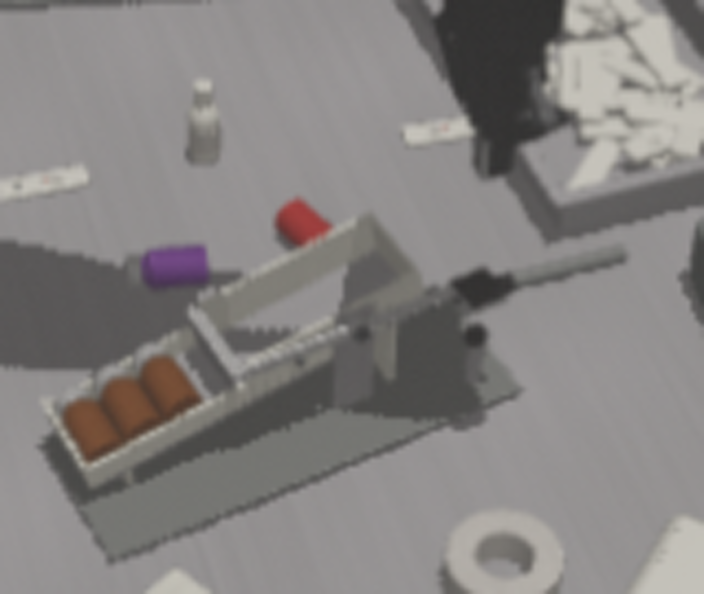

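View pics/w5.png

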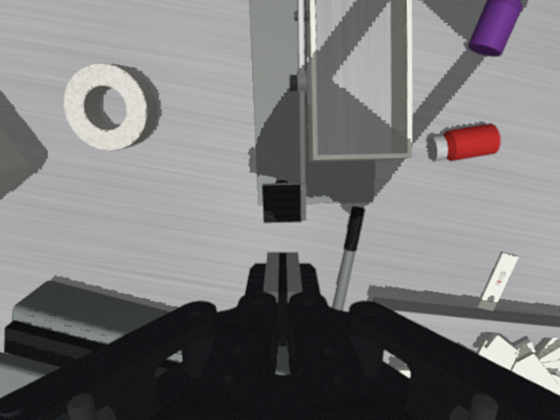

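The gate is shut, with its bar back at crop position (215,340) as at the start. The three vials are at the front of the chute around (130,405), the plate is back up, and the gripper is clear at z = 0.205. I'm handing in now.

```bash
python3 -c "
from cell import env
print(env.sign_off())"
```

```text
the job is handed in; nothing more can be done
None
```

The three large vials are in the pick zone at the front of their chute, and the gate has dropped shut behind them. I handed the job in at about 6.7 s of the 32 s allowed.

- **What I did:** With the gripper shut, I pressed the large feeder's black plate down to a tip height of about 73 mm, where it pushed back with about 6–7 N. I held it until a side picture showed all three vials resting at the front stop, then lifted straight up to 205 mm.
- **Last checks:** In the final side picture the gate bar and plate are back where they started. The small feeder and the other things on the bench look unmoved, and the wrist force is back near zero.
- **What I couldn't confirm:** I judged the vials' final positions, the shut gate and the undisturbed bench by eye, mainly from the side camera, without measuring them. The arm blocked the top camera's view of the chute while I was pressing. Estimates of the plate's position from the three cameras differed by about 5 mm, but the fingers landed squarely on it. No check failed.

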